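# Set the board holder for the next circuit board

### The job

Get the circuit-board holder ready for the next board: pull the blue index knob up, swing the rail round to the hole with the yellow dot and push the knob fully home there. Then squeeze the green lock button on the grip block of the telescoping arm, draw the arm out until its pointer is at the red mark on the rule, and finish while holding it there with the button still squeezed, against the spring that draws it back in. Leave everything else on the bench where it is.

Things in the scene. Friction and masses are not known exactly. Their poses are not given: they have to be found in the camera images.
- holder_base: round dark cast base of the circuit-board holder, 210 mm across, 14 mm thick, fixed to the bench; origin at the centre of its underside, z up. Its index holes (11 mm wide, 8 mm deep) lie 85 mm from its centre, 0.6 rad apart. With the rail at the loading station the knob lies straight to -x of this frame and the arm points to its +y
- pivot (a point): point on the vertical swivel axis of the holder, at the height of the rail's centre line (105 mm above the bench)
- station (a point): top of the index hole of the loading station (the hole with a yellow dot beside it, towards the rim), on the base's upper face 14 mm above the bench: the knob must be straight above it for its pin to enter. The pin is 8 mm thick with a round tip and finds the hole from up to about 3 mm off
- knob_grip (a point): centre of the blue index knob: round, upright, 26 mm across, 21 mm tall, to be gripped from above; gripped, it also serves to swing the rail. It stands on a lug of the rail, 85 mm from the swivel axis. Pin home: this point is 70 mm above the bench, the knob's underside 60 mm; pulled out: 16 mm more. Under it the lug (28 mm wide, top 43 mm above the bench) has a 19 mm collar up to 47 mm
- index_knob (a joint): travel of the index knob in m: 0 = pin home in a hole (rail locked), 0.016 = pulled fully up; the pin leaves its hole at 0.008. A spring-ball detent half-way has to be passed (about 5 N); it stays up or home when let go
- swing (a joint): swivel angle of the whole rail on the base in rad, anticlockwise seen from above: 0 = parked station (the start, pinned), 0.6 = loading station; turns from -0.2 to 0.8 when the pin is out. It is stiff enough to stay where it is left and takes about 3 N sideways at the knob
- grip_block (a point): centre of the black grip block at the outer end of the telescoping arm, 120 mm above the bench: 38 mm along the rail, 32 mm across, 52 mm tall (94 to 146 mm above the bench). The moving jaw stands 19 to 29 mm inward of this point, 56 mm wide, top 160 mm above the bench; outward is free. Rail and arm lie along the level line from pivot through this point; pulling away from the pivot extends the arm
- button_face (a point): middle of the face of the green lock button (20 x 20 mm), on the side of the grip block that looks away from the index knob. It stands 6 mm proud: block and button are 38 mm wide across the rail, 32 mm when it is pressed flush. Pinching the block from above across the rail, one finger on the button and one on the opposite face, presses it (about 11 N)
- lock_button (a joint): travel of the lock button in m: 0 = out (brake on, arm locked against about 25 N), 0.006 = pressed flush (arm free)
- tele_arm (a joint): extension of the telescoping arm in m: 0 = fully in, 0.130 = fully out. It starts a little way out. With the button pressed a spring draws it in with 4 to 6 N; with the button let go the brake stops it where it is
- pointer (a point): tip of the orange pointer under the grip block, 93 mm above the bench, over the steel rule that lies alongside the arm on the button side (rule 18 mm wide, its top 80 mm above the bench, a tick every 10 mm, a long tick every 50 mm); it moves with the arm
- mark (a point): the white line on the red mark (7 mm wide, 82 mm above the bench) set on the steel rule at the width of the next board; the pointer is on the mark when both lie at the same distance along the rail
- board: bystander: loose green circuit board 240 x 100 mm, about 25 mm tall with its parts, lying flat, waiting to be fitted later; origin under its centre
- screwdriver: bystander: screwdriver with a red handle, 170 mm long, lying on the bench; origin under its middle
- solder_spool: bystander: solder spool standing on end, 54 mm across, 40 mm tall; origin under its centre
- multimeter: bystander: yellow hand multimeter 150 x 78 x 45 mm lying on its back; origin under its centre
- parts_tray: bystander: blue four-compartment parts tray 100 x 160 x 30 mm; origin under its centre
- capacitor: bystander: dark can capacitor standing upright, 30 mm across, 44 mm tall; origin under its centre
- side_cutters: bystander: side cutters with yellow handles, 115 mm long, 14 mm tall, lying flat; origin 8 mm to the handle side of their joint, on the bench

How it is judged:
On the way, in this order (a step that is already met when the one before it is completed fails the run):
1. the index knob is pulled up, its pin clear of the hole (value of joint index_knob above 0.009 m), for 0.1 s.
2. the rail is at the loading station and the knob is pushed home there (value of joint index_knob below 0.0025 m and value of joint swing between 0.56 and 0.64 rad), for 0.2 s.
3. the lock button is squeezed in by the fingers on the grip block (value of joint lock_button above 0.004 m and contact force between the fingers and tele_arm above 3 N), for 0.1 s.
4. the pointer is at the red mark, the button still squeezed (all of step 3 and y of pointer in the frame of mark between -0.005 and 0.005 m), for 0.3 s.
At the end, for the whole second after the job is handed in: The pointer is within 5 mm of the red mark's white line, at rest (under 10 mm/s); the fingers press the grip block with over 3 N and keep the lock button at least 4 mm in; the rail is pinned at the loading station (swing 0.56 to 0.64 rad, index knob within 2.5 mm of home) (all of step 2 and all of step 4 and velocity of joint tele_arm between -0.01 and 0.01 m/s); the arm keeps its last pose, push and grip.
It fails at once if a bystander is moved by more than 20 mm (distance of any of board, screwdriver, solder_spool, multimeter, parts_tray, capacitor, side_cutters from where it was at the start of the episode above 0.02 m).
It also fails if it takes over 48 s, if anything falls off the work surface, if the arm or the gripper's body presses on something with over 40 N, if the wrist force passes 120 N, or if a joint passes its speed limit or range.

### The arm

A 6-joint arm with a two-finger parallel gripper is mounted at the origin on the work surface. World frame = base frame: x ahead of the robot, y to its left, z up, the work surface at z = 0. Lengths are in m, angles in rad, forces in N, time in s.
With the tool pointing down it reaches from about 0.325 to 0.75 m from the base axis. Payload 7.6 kg.
Tool frame: the origin (TCP) lies at the centre of the arm's flange, where the gripper is bolted on; the fingertips stand 173 mm ahead of it and the grasp point (between the pads) lies 155 mm ahead of it; z points along the fingers, y is the line along which they close (so a half turn about z gives the same grasp; the last joint's range is limited). The gripper opens to 85 mm and grips with 20 to 120 N. Pads are 22 mm wide; open, the fingers measure 114 mm over their backs; the gripper's body (76 mm by 85 mm) begins 54 mm behind the grasp point. The pads swing forward as they close: fully open they stand 13 mm farther back than shut.
Start: joints at [1.112, 0.052, 1.401, -0, 1.689, -0.07], TCP at [0.199, 0.486, 0.405] pointing down, gripper open.
Joint ranges: [-2.9, 2.9], [-0.91, 2.17], [0.12, 2.37], [-1.06, 4.2], [0.26, 2.73], [-2.93, 2.93]. Speed limits (rad/s): [2.57, 2.57, 3.01, 3.14, 3.14, 3.14].

### API

Orientations are given as a 3x3 rotation matrix whose columns are the frame's x, y, z axes.
In Python, from station import state, grab_frame, close_job gives the robot as it stands. The module is installed in compiled form; this text tells all that it offers.
- The arm moves only by the tool drive_tool, never from a script. Its argument "moves" is a list of rows, each a list of 3 entries, a list of its own where there are three numbers: the closure, from 0 (fully open) to 1 (shut), then the shift along the world's x, y, z in cm, then the turn about the world's z in degrees. A call has exactly 5 rows; each row shifts and turns the commanded pose from where the row before left it; what a row does not reach is not made up. A row lasts 1/8 s, in which the tool goes at most 62.5 mm and 10.7 degrees, less where a joint would pass 70% of its speed; a pose out of reach is approached as far as the arm can. A call is refused whole if a number of a shift passes 6.25 or a number of a turn 10.7, either way. A call with a gripper value outside its range is refused whole. The fingers move at their own pace and stop on an object; the grip force is fixed at half the most. Time passes only in rows, so rows that do not move let the fingers close, or fill a call up. It gives the time, the measured TCP pose, the force, the opening and the grip force at its end, in the units of the state.
- state(): the state, without advancing time (a new reading comes with each control period).
- grab_frame(name): name is "scene" or "top" or "wrist"; returns a dict with "frame" (420x560x3 uint8, blue, green, red), "camera_matrix" (3x3 intrinsics, pixels), "view" (4x4, takes a point from world to camera coordinates). Camera axes: x right, y up, looking along -z (the intrinsics and any distortion apply to the point x, -y, -z); pixel columns grow to the right and rows downward; lengths in m; the calibration is good to about 2 mm. A picture is of the moment at which its call begins. There is no depth.
- close_job(): hands the job in; it is judged then, once.
The state is a dict: "t": time; "joints": joint angles; "joint_vel": joint speeds; "tau": joint torques, N m; "position": TCP position; "ee_rot": TCP orientation; "wrist_force": force on the tool from outside, world axes, zero at the start; "wrist_torque": the same for the moment, N m; "finger_gap": finger opening in m; "grip_force": force on a finger pad.
Only numpy, scipy, OpenCV 4.12 (cv2) and the standard library are available. Lean on these libraries where they do the work, as an engineer would, in place of code of your own. Each camera call takes 0.05 s, during which the arm holds its last target. There are 200 camera calls.

## Working session

There is one attempt and no reset: what is moved stays moved. The work goes in short steps, Python scripts to look and compute and a tool call to move; the robot and the scene stay as the last step left them, time stands still between calls to the robot, and variables do not carry over. Pictures are saved under pics/ and viewed, at most 10 in all, crops included, and the job is handed in when it is done.

Besides the shell and the picture viewer there is one more tool, called as name(argument=value, ...), one argument or row to a line, values as JSON. drive_tool: Moves the arm, as the interface text tells. Its arguments: {"type":"object","properties":{"moves":{"type":"array"}},"required":["moves"]}

```bash
mkdir -p pics
cat > h.py <<'E'
import numpy as np, cv2
from station import state, grab_frame
def ray(f,u,v):
    K=f["camera_matrix"];V=f["view"];R=V[:3,:3];c=-R.T@V[:3,3]
    p=np.linalg.solve(K,[u,v,1]);d=R.T@np.array([p[0],-p[1],-p[2]]);return c,d
def onz(f,u,v,z):
    c,d=ray(f,u,v);return c+d*(z-c[2])/d[2]
def proj(f,P):
    V=f["view"];q=V[:3,:3]@np.array(P)+V[:3,3];q=f["camera_matrix"]@np.array([q[0],-q[1],-q[2]]);return q[:2]/q[2]
def blobs(f,lo,hi,amin=15):
    m=cv2.inRange(cv2.cvtColor(f["frame"],cv2.COLOR_BGR2HSV),lo,hi)
    n,l,s,c=cv2.connectedComponentsWithStats(m)
    return [(c[i].round(1).tolist(),s[i].tolist()) for i in range(1,n) if s[i][4]>=amin]
E
python3 - <<'E'
from h import *
print(state())
fs={}
for n in("scene","top"):
    f=grab_frame(n);fs[n]=f;cv2.imwrite(f"pics/{n}0.png",f["frame"]);R=f["view"][:3,:3]
    print(n,(-R.T@f["view"][:3,3]).round(3),blobs(f,(100,120,60),(125,255,255)))
import pickle;pickle.dump(fs,open("f0.pkl","wb"))
E
```

```text
{'t': 0.0, 'joints': array([ 1.11168322e+00,  5.28186688e-02,  1.40170485e+00,  4.80056283e-06,
        1.68862294e+00, -7.02892010e-02]), 'joint_vel': array([-0.00082937,  0.00045565, -0.00016237, -0.00091564,  0.0015171 ,
       -0.00207144]), 'tau': array([-7.82291590e-05, -3.81659567e+01, -3.60188949e+01, -1.94949357e-04,
        6.13203185e-03,  1.67632965e-05]), 'position': array([0.19898662, 0.48579416, 0.40389173]), 'ee_rot': array([[-9.25355732e-01,  3.79099314e-01, -6.92847475e-04],
       [ 3.79099930e-01,  9.25354693e-01, -1.39078980e-03],
       [ 1.13882204e-04, -1.54963374e-03, -9.99998793e-01]]), 'wrist_force': array([-0.48830272, -0.05021765, -0.83365061]), 'wrist_torque': array([ 0.04065026, -0.04348484,  0.01301247]), 'grip_force': 0.0, 'finger_gap': 0.0855381844987427}
scene [0.85  0.515 0.713] [([236.6, 155.9], [234, 152, 6, 9, 49]), ([226.6, 158.4], [224, 154, 6, 10, 51]), ([215.9, 161.4], [213, 158, 7, 8, 47]), ([165.8, 235.3], [136, 202, 62, 68, 2668]), ([300.6, 217.8], [295, 212, 12, 13, 130])]
top [ 0.377 -0.041  1.093] [([336.5, 146.2], [309, 128, 56, 37, 1830]), ([96.6, 157.8], [89, 150, 16, 16, 147]), ([409.9, 213.1], [407, 210, 7, 7, 36]), ([410.8, 224.0], [408, 221, 7, 7, 37]), ([1.7, 230.6], [0, 228, 5, 5, 18]), ([411.0, 234.2], [408, 231, 7, 7, 39]), ([288.3, 237.1], [283, 232, 11, 11, 95])]
```

View pics/scene0.png

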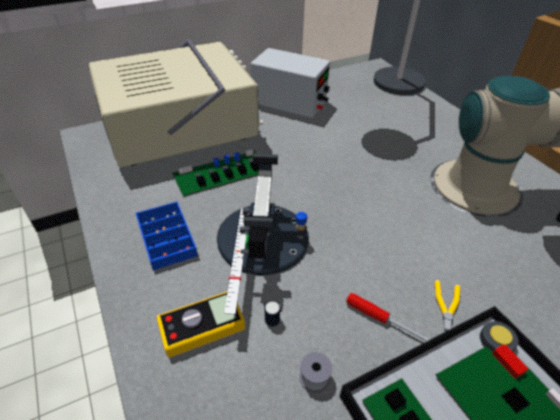

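View pics/top0.png

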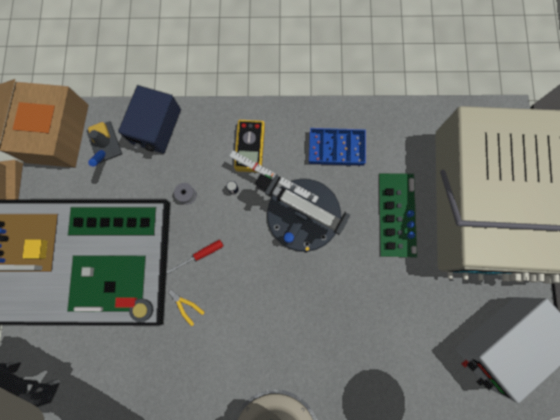

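The scene view shows the holder with the blue knob at (301,218). In the top view the knob is at (288,237), the yellow dot near (307,249), the grip block near (266,186) and the red mark on the rule near (240,160).

Run:
```python
from h import *
import pickle;fs=pickle.load(open("f0.pkl","rb"))
T,S=fs["top"],fs["scene"]
def tri(a,b):
    c1,d1=ray(T,*a);c2,d2=ray(S,*b);s=np.linalg.lstsq(np.c_[d1,-d2],c2-c1,rcond=None)[0]
    p,q=c1+d1*s[0],c2+d2*s[1];return (p+q)/2,np.linalg.norm(p-q)
print("knob tri",tri((288.3,237.1),(300.6,217.8)))
print("knob top z.078",onz(T,288.3,237.1,.078),"scene z.07",onz(S,300.6,217.8,.07))
print("base",onz(T,304,215,.014))
for nm,lo,hi in(("yel",(18,90,90),(35,255,255)),("red",(0,130,90),(8,255,255)),("grn",(40,100,50),(85,255,255)),("orange",(8,130,100),(18,255,255))):
    for n in fs: print(nm,n,[b for b in blobs(fs[n],lo,hi,4) if (200<b[0][0]<350 and 130<b[0][1]<330)])
# disc: dark mask
m=cv2.inRange(cv2.cvtColor(T["frame"],cv2.COLOR_BGR2HSV),(0,0,0),(180,255,75)); m[:,:262]=0;m[:175]=0;m[260:]=0;m[:,350:]=0
cs,_=cv2.findContours(m,0,2);c=max(cs,key=cv2.contourArea);print("disc",cv2.minEnclosingCircle(c),cv2.fitEllipse(cv2.convexHull(c)))
a=cv2.resize(T["frame"][140:270,220:360],None,fx=5,fy=5,interpolation=2);cv2.imwrite("pics/topc.png",a[:600])
```

```text
knob tri (array([ 0.51007662, -0.03540014,  0.0694848 ]), np.float64(0.0003121950006073857))
knob top z.078 [ 0.50909303 -0.03554001  0.078     ] scene z.07 [ 0.51023347 -0.03485193  0.07      ]
base [ 0.5798555  -0.07917178  0.014     ]
yel scene []
yel top [([252.8, 137.1], [235, 119, 30, 46, 305]), ([234.5, 160.5], [234, 160, 2, 2, 4]), ([242.6, 168.3], [234, 165, 19, 6, 61]), ([307.0, 248.5], [305, 247, 5, 4, 16])]
red scene [([232.5, 277.0], [231, 277, 4, 1, 4])]
red top [([208.0, 249.7], [193, 240, 30, 20, 237])]
grn scene [([210.3, 177.7], [174, 156, 85, 39, 1043]), ([234.3, 162.2], [232, 161, 6, 3, 10]), ([246.8, 240.1], [246, 234, 3, 15, 32])]
grn top [([267.4, 176.6], [266, 176, 4, 2, 5])]
orange scene []
orange top []
disc ((300.3588562011719, 204.0853271484375), 48.13901901245117) ((296.1530456542969, 211.9418487548828), (74.25719451904297, 98.85037231445312), 112.27925872802734)
```

View pics/topc.png

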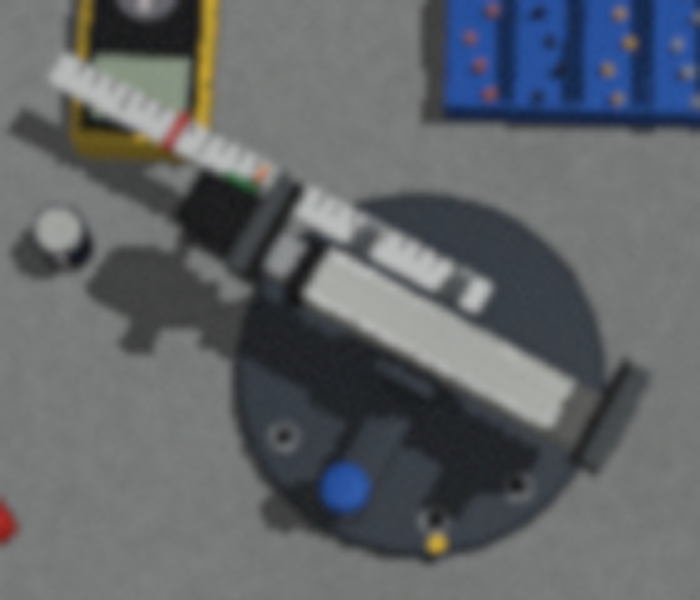

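The crop shows the disc centred at about full-frame (304,215), holes at (276.8,227.2), (306.6,243.8) and (323.2,237.2), with the yellow dot beside the second. The pointer is at (272.6,174.6) and the red mark at (255.6,166.4).

Run:
```python
from h import *
import pickle;fs=pickle.load(open("f0.pkl","rb"))
T,S=fs["top"],fs["scene"]
H=[onz(T,u/5+220-.4,v/5+140-.4,.014)[:2] for u,v in((284,436),(433,519),(516,486))]
from scipy.optimize import least_squares
k=np.array([.5101,-.0354])
def mod(p): 
    return [p[:2]+.085*np.array([np.cos(p[2]+a),np.sin(p[2]+a)]) for a in(-1.2,0,.6,-.6)]
r=least_squares(lambda p:(np.array(mod(p))-np.array(H+[k])).ravel(),[.58,-.079,3.18])
print("holes",H,r.x,r.fun.round(4)); c=r.x[:2]; th=r.x[2]; print("station",mod(r.x)[1], "disc",onz(T,304,215,.014))
a=th-.6-np.pi/2; u=np.array([np.cos(a),np.sin(a)])
w=np.array([u[1],-u[0]])
for nm,px,z in(("pointer",(272.2,174.2),.093),("mark",(255.2,166),.082),("block",((215/5+220-.4),(212/5+140-.4)),.146)):
    q=onz(T,*px,z)[:2];d=q-c;print(nm,q,"along",d@u,"across(right)",d@w)
```

```text
holes [array([ 0.54636362, -0.00196041]), array([ 0.49990239, -0.08473209]), array([ 0.51831888, -0.13087702])] [ 0.58416223 -0.0774775   3.22756199] [ 0.0003  0.0008 -0.0004 -0.      0.0001 -0.0004  0.     -0.0003]
station [ 0.49947614 -0.08477589] disc [ 0.5798555  -0.07917178  0.014     ]
pointer [0.67514995 0.00720867] along 0.1184799958720219 across(right) 0.03758992178210144
mark [0.70144104 0.05375722] along 0.17194016027792025 across(right) 0.0375959058695034
block [0.63912766 0.02853882] along 0.11934181160188659 across(right) -0.004265038615692987
```

drive_tool(
  moves=[
    [0,[2.8,-4.7,0],-1.5],
    [0,[2.8,-4.7,0],-1.5],
    [0,[2.8,-4.7,0],-1.4],
    [0,[2.8,-4.7,0],-1.4],
    [0,[2.8,-4.7,0],-1.4],
  ],
)

```text
t: 0.72
position: [0.3395, 0.2492, 0.4045]
ee_rot: [[-0.87, 0.493, -0.0], [0.493, 0.87, -0.0], [0.0, -0.0, -1.0]]
wrist_force: [0.8, 0.0, 0.5]
finger_gap: 0.0851
grip_force: 0.0
```

drive_tool(
  moves=[
    [0,[2.8,-4.7,-1],0],
    [0,[2.8,-4.7,-1],0],
    [0,[2.8,-4.7,-1],0],
    [0,[2.8,-4.7,-1],0],
    [0,[2.8,-4.7,-1],0],
  ],
)

```text
t: 1.35
position: [0.4795, 0.0141, 0.3542]
ee_rot: [[-0.87, 0.492, -0.0], [0.492, 0.87, 0.0], [0.0, 0.0, -1.0]]
wrist_force: [0.8, 0.1, -0.1]
finger_gap: 0.0851
grip_force: 0.0
```

drive_tool(
  moves=[
    [0,[3.1,-5.1,0],0],
    [0,[0,0,-2],0],
    [0,[0,0,-1],0],
    [0,[0,0,0],0],
    [0,[0,0,0],0],
  ],
)

```text
t: 1.98
position: [0.51, -0.0346, 0.3256]
ee_rot: [[-0.871, 0.491, 0.001], [0.491, 0.871, -0.0], [-0.001, 0.001, -1.0]]
wrist_force: [-0.2, -0.1, 0.1]
finger_gap: 0.0852
grip_force: 0.0
```

Run:
```python
from h import *
s=state();print(s["t"],s["position"],s["ee_rot"].round(3).tolist(),s["wrist_force"])
f=grab_frame("wrist");cv2.imwrite("pics/w1.png",f["frame"])
print(blobs(f,(100,120,60),(125,255,255)),"exp",proj(f,[.5101,-.0356,.0805]),proj(f,[.4995,-.0848,.014]))
for b in blobs(f,(100,120,60),(125,255,255),100): print(onz(f,*b[0],.0805))
```

```text
1.975 [ 0.50995005 -0.03458352  0.32556776] [[-0.871, 0.491, 0.001], [0.491, 0.871, -0.0], [-0.001, 0.001, -1.0]] [-0.1705629  -0.0537383   0.11590792]
[([272.0, 217.8], [252, 196, 41, 45, 1495])] exp [272.94683329 224.4435558 ] [212.02730979 213.09707181]
[ 0.50610426 -0.03399712  0.0805    ]
```

View pics/w1.png

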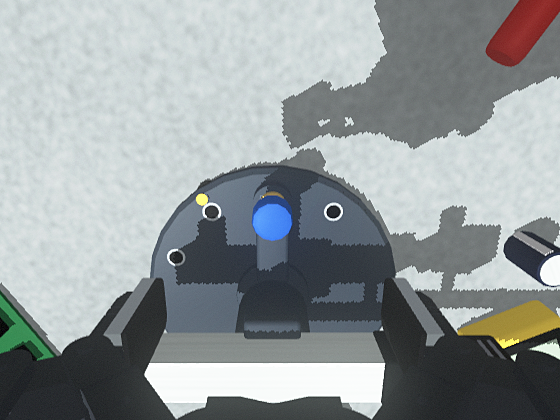

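The wrist view shows the knob top at about (272,221), centred between the fingers, and the station hole at (212,211). Both match the estimates to about 2 mm.

drive_tool(
  moves=[
    [0,[0,-0.1,-3],0],
    [0,[0,0,-3],0],
    [0,[0,0,-2.5],0],
    [0,[0,0,-1.5],0],
    [0,[0,0,0],0],
  ],
)

```text
t: 2.65
position: [0.5099, -0.036, 0.2244]
ee_rot: [[-0.871, 0.492, -0.001], [0.492, 0.871, 0.0], [0.001, -0.0, -1.0]]
wrist_force: [-0.4, -0.5, -0.2]
finger_gap: 0.0855
grip_force: 0.0
```

drive_tool(
  moves=[
    [1,[0,0,0],0],
    [1,[0,0,0],0],
    [1,[0,0,0],0],
    [1,[0,0,0],0],
    [1,[0,0,0],0],
  ],
)

```text
t: 3.28
position: [0.5102, -0.0361, 0.2255]
ee_rot: [[-0.871, 0.492, 0.001], [0.492, 0.871, 0.0], [-0.001, 0.001, -1.0]]
wrist_force: [-2.3, 0.9, 5.2]
finger_gap: 0.0243
grip_force: 58.7
```

drive_tool(
  moves=[
    [1,[0,0,0.6],0],
    [1,[0,0,0.6],0],
    [1,[0,0,0.4],0],
    [1,[0,0,0.1],0],
    [1,[0,0,0],0],
  ],
)

```text
t: 3.9
position: [0.5101, -0.0361, 0.2416]
ee_rot: [[-0.871, 0.492, 0.001], [0.492, 0.871, 0.0], [-0.0, 0.0, -1.0]]
wrist_force: [5.0, 0.7, -4.6]
finger_gap: 0.0241
grip_force: 59.9
```

drive_tool(
  moves=[
    [1,[-0.29,-0.56,0],4.3],
    [1,[-0.25,-0.59,0],4.3],
    [1,[-0.2,-0.6,0],4.3],
    [1,[-0.16,-0.62,0],4.3],
    [1,[-0.11,-0.63,0],4.3],
  ],
)

```text
t: 4.53
position: [0.5001, -0.066, 0.2416]
ee_rot: [[-0.991, 0.136, 0.001], [0.136, 0.991, 0.001], [-0.001, 0.001, -1.0]]
wrist_force: [7.1, 3.1, -4.6]
finger_gap: 0.0241
grip_force: 60.1
```

drive_tool(
  moves=[
    [1,[-0.07,-0.63,0],4.3],
    [1,[-0.01,-0.63,0],4.3],
    [1,[0.03,-0.63,0],4.3],
    [1,[0,0,0],0],
    [1,[0,0,0],0],
  ],
)

```text
t: 5.15
position: [0.4997, -0.085, 0.2416]
ee_rot: [[-0.996, -0.086, 0.001], [-0.086, 0.996, 0.0], [-0.001, 0.0, -1.0]]
wrist_force: [7.5, 0.2, -4.5]
finger_gap: 0.0243
grip_force: 60.0
```

Run:
```python
from h import *
s=state();print(s["t"],s["position"],s["wrist_force"],s["wrist_torque"])
f=grab_frame("wrist");cv2.imwrite("pics/w2.png",f["frame"]);print(proj(f,[.4995,-.0848,.014]),proj(f,[.4995,-.0848,.0965]),blobs(f,(100,120,60),(125,255,255),100))
```

```text
5.15 [ 0.49966633 -0.08497942  0.24161503] [ 7.52453506  0.18907611 -4.48663319] [ 0.16421728 -1.20770606  0.25624177]
[274.9725111 234.3530566] [276.05738494 321.38769571] [([273.5, 303.8], [240, 263, 68, 82, 4575])]
```

View pics/w2.png

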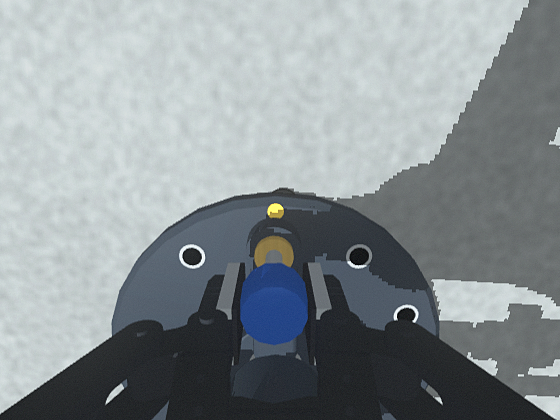

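The wrist view shows the knob axis (274) lined up with the dot (276), midway between the neighbouring holes (192 and 359). That is aligned to about 1 mm, so I push the knob home.

drive_tool(
  moves=[
    [1,[0,0,-0.5],0],
    [1,[0,0,-0.5],0],
    [1,[0,0,-0.5],0],
    [1,[0,0,-0.2],0],
    [1,[0,0,0],0],
  ],
)

```text
t: 5.82
position: [0.4998, -0.085, 0.2255]
ee_rot: [[-0.996, -0.086, 0.002], [-0.086, 0.996, 0.0], [-0.002, -0.0, -1.0]]
wrist_force: [4.8, 3.3, 6.1]
finger_gap: 0.0241
grip_force: 61.4
```

drive_tool(
  moves=[
    [0,[0,0,0],0],
    [0,[0,0,0],0],
    [0,[0,0,0],0],
    [0,[0,0,0.5],0],
    [0,[0,0,2],0],
  ],
)

```text
t: 6.45
position: [0.499, -0.0851, 0.2491]
ee_rot: [[-0.996, -0.086, -0.003], [-0.086, 0.996, 0.001], [0.003, 0.001, -1.0]]
wrist_force: [-0.2, -0.6, -0.6]
finger_gap: 0.0859
grip_force: 0.0
```

drive_tool(
  moves=[
    [0,[0,0,4],0],
    [0,[0,0,4],0],
    [0,[0,0,4],0],
    [0,[0,2,0],-9],
    [0,[0,2,0],-9],
  ],
)

```text
t: 7.08
position: [0.4993, -0.0447, 0.3707]
ee_rot: [[-0.973, 0.232, 0.001], [0.232, 0.973, -0.0], [-0.001, 0.0, -1.0]]
wrist_force: [-0.4, 0.1, 0.7]
finger_gap: 0.0855
grip_force: 0.0
```

drive_tool(
  moves=[
    [0,[1,2,0],-9],
    [0,[1,2,0],-9],
    [0,[1,2,0],-9],
    [0,[1,1,0],-9],
    [0,[1,1,0],-9],
  ],
)

```text
t: 7.7
position: [0.5496, 0.0354, 0.37]
ee_rot: [[-0.525, 0.851, 0.0], [0.851, 0.525, -0.0], [-0.0, 0.0, -1.0]]
wrist_force: [0.6, -0.8, 1.0]
finger_gap: 0.0856
grip_force: 0.0
```

drive_tool(
  moves=[
    [0,[1,0.4,0],-9],
    [0,[1,0.3,0],-9],
    [0,[0.4,0,0],-9],
    [0,[0,0,0],0],
    [0,[0,0,0],0],
  ],
)

```text
t: 8.32
position: [0.5732, 0.0419, 0.3698]
ee_rot: [[-0.089, 0.996, 0.0], [0.996, 0.089, -0.0], [-0.0, 0.0, -1.0]]
wrist_force: [0.5, -0.5, -0.2]
finger_gap: 0.0855
grip_force: 0.0
```

Run:
```python
from h import *
s=state();print(s["t"],s["position"],s["ee_rot"].round(3).tolist(),s["wrist_force"])
f=grab_frame("wrist");cv2.imwrite("pics/w3.png",f["frame"]);t=grab_frame("top");cv2.imwrite("pics/t3.png",t["frame"])
c=np.array([.5842,-.0775]);u=np.array([-.0858,.9963]);w=np.array([u[1],-u[0]])
for n,a,b,z in(("block",.119,0,.146),("pointer",.1185,.0376,.093),("mark",.172,.0376,.082)): print(n,*(c+a*u+b*w),proj(f,[*(c+a*u+b*w),z]))
for lo,hi in(((40,100,50),(85,255,255)),((0,130,90),(7,255,255)),((8,150,130),(20,255,255))): print(blobs(f,lo,hi))
```

```text
8.325 [0.57324845 0.04188655 0.36984507] [[-0.089, 0.996, 0.0], [0.996, 0.089, -0.0], [-0.0, 0.0, -1.0]] [ 0.48206061 -0.47086067 -0.23535389]
block 0.5739898000000001 0.04105969999999999 [274.87281684 237.9216799 ]
pointer 0.6114935800000001 0.04378762999999999 [329.26301675 209.48998107]
mark 0.60690328 0.09708967999999998 [330.74590751 128.75830578]
[([302.9, 224.6], [299, 210, 9, 31, 262])]
[([186.6, 19.7], [161, 0, 48, 45, 1349]), ([324.0, 123.2], [310, 119, 32, 10, 211])]
[([325.0, 206.0], [319, 205, 13, 3, 39])]
```

View pics/w3.png

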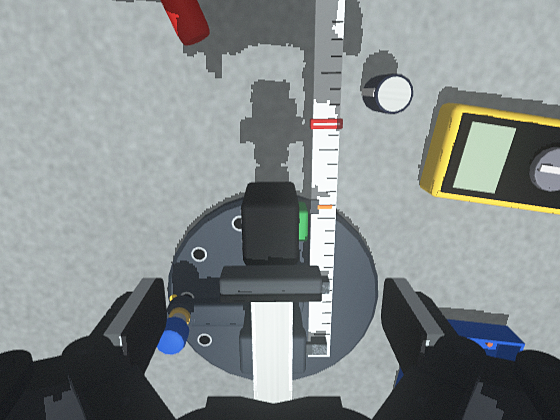

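The wrist view shows the block at about (271,225) with the green button at (303,225) on its right. The pointer is at (325,206) and the red mark's white line at (326,124). The jaw is at rows 266–300.

Run:
```python
from h import *
f=grab_frame("wrist")
c=np.array([.5842,-.0775]);u=np.array([-.0858,.9963]);w=np.array([u[1],-u[0]])
for n,px,z in(("pointer",(325,206),.093),("mark",(326,124),.082),("button",(303,225),.12),("jawL",(222,268),.16),("jawR",(327,268),.16)):
    q=onz(f,*px,z)[:2];print(n,q,(q-c)@u,(q-c)@w)
p=state()["position"][:2];print("tcp",(p-c)@u,(p-c)@w)
```

```text
pointer [0.60827209 0.04598951] 0.12096720962461166 0.03457842205958418
mark [0.60340141 0.09989175] 0.1750879227857152 0.03435057783328976
button [0.59165534 0.04060459] 0.11702793110656158 0.01756112489336547
jawL [0.54721173 0.02733318] 0.10761889324387526 -0.027856730694676594
jawR [0.60230283 0.03214712] 0.10768820032790515 0.02744357716016526
tcp 0.1198904360772087 -0.0006790242932831921
```

drive_tool(
  moves=[
    [0,[0,0.3,-3],0],
    [0,[0.05,0,-3],0],
    [0,[0,0,-2.3],0],
    [0,[0,0,-1],0],
    [0,[0,0,0],0],
  ],
)

```text
t: 9.1
position: [0.5738, 0.0449, 0.2766]
ee_rot: [[-0.086, 0.996, -0.001], [0.996, 0.086, -0.0], [0.0, -0.001, -1.0]]
wrist_force: [0.1, 0.2, 1.1]
finger_gap: 0.0856
grip_force: 0.0
```

drive_tool(
  moves=[
    [1,[0,0,0],0],
    [1,[0,0,0],0],
    [1,[0,0,0],0],
    [1,[0,0,0],0],
    [1,[0,0,0],0],
  ],
)

```text
t: 9.72
position: [0.574, 0.0442, 0.278]
ee_rot: [[-0.084, 0.996, 0.001], [0.996, 0.084, -0.001], [-0.001, 0.001, -1.0]]
wrist_force: [-3.2, -4.6, 5.8]
finger_gap: 0.0312
grip_force: 60.0
```

drive_tool(
  moves=[
    [1,[-0.08,0.9,0],0],
    [1,[-0.08,0.9,0],0],
    [1,[-0.08,0.9,0],0],
    [1,[-0.08,0.9,0],0],
    [1,[-0.07,0.9,0],0],
  ],
)

```text
t: 10.35
position: [0.5703, 0.0892, 0.278]
ee_rot: [[-0.084, 0.996, 0.002], [0.996, 0.084, -0.002], [-0.002, 0.002, -1.0]]
wrist_force: [1.1, -5.9, 4.6]
finger_gap: 0.0315
grip_force: 59.7
```

drive_tool(
  moves=[
    [1,[-0.07,0.8,0],0],
    [1,[0,0.1,0],0],
    [1,[0,0,0],0],
    [1,[0,0,0],0],
    [1,[0,0,0],0],
  ],
)

```text
t: 10.98
position: [0.5695, 0.0982, 0.278]
ee_rot: [[-0.085, 0.996, 0.002], [0.996, 0.085, -0.001], [-0.001, 0.001, -1.0]]
wrist_force: [-0.5, -4.1, 6.1]
finger_gap: 0.0313
grip_force: 59.8
```

Run:
```python
from h import *
s=state();print(s["position"],s["wrist_force"])
f=grab_frame("wrist");t=grab_frame("top")
a=cv2.resize(f["frame"][90:290,220:420],None,fx=3,fy=3,interpolation=2);b=cv2.resize(t["frame"][140:260,210:250+90],None,fx=3,fy=3);
cv2.imwrite("pics/w4.png",a)
for g in(f,t):
  for lo,hi in(((0,100,80),(7,255,255)),((8,130,110),(20,255,255))): print(blobs(g,lo,hi,5))
c=np.array([.5842,-.0775]);u=np.array([-.0858,.9963]);w=np.array([u[1],-u[0]])
for x in(.172,.175): print(proj(f,[*(c+x*u+.035*w),.082]),proj(f,[*(c+x*u+.035*w),.093]))
```

```text
[0.56953946 0.09819956 0.27802951] [-0.46274814 -4.1029046   6.12656399]
[([137.2, 60.5], [83, 0, 103, 129, 5888]), ([352.4, 257.8], [328, 250, 46, 16, 382])]
[([355.2, 274.1], [346, 271, 20, 7, 131])]
[([243.5, 124.9], [242, 123, 4, 5, 15]), ([256.5, 125.6], [255, 124, 4, 4, 14]), ([125.1, 302.0], [115, 298, 22, 10, 178])]
[([33.3, 117.2], [12, 102, 43, 32, 1098]), ([28.1, 236.7], [0, 215, 56, 56, 1961])]
[344.34079909 265.64478233] [348.70305604 276.50844553]
[344.69050174 260.0149848 ] [349.09790384 270.59092382]
```

View pics/w4.png

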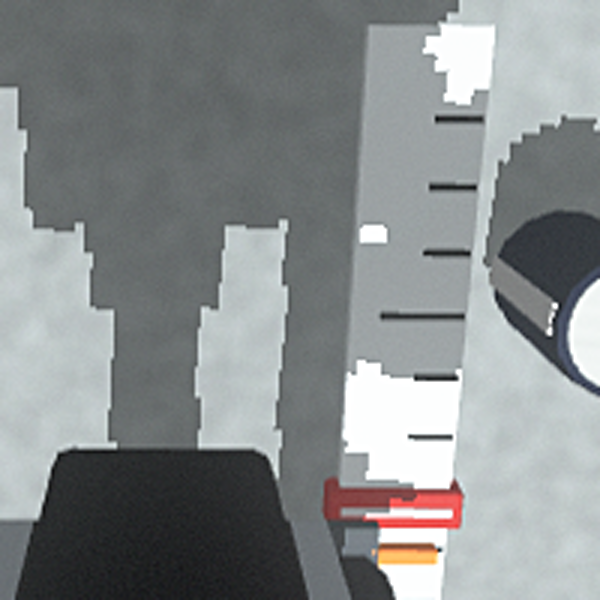

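The crop shows the white line on the red mark at about full-frame (357,261) and the orange pointer just inward of it at (355,274).

Run:
```python
from h import *
f=grab_frame("wrist")
c=np.array([.5842,-.0775]);u=np.array([-.0858,.9963]);w=np.array([u[1],-u[0]])
for n,px,z in(("pointer",(355.2,274.1),.093),("mark",(357,261),.082),("markred",(352.4,257.8),.082)):
    q=onz(f,*px,z)[:2];print(n,(q-c)@u,(q-c)@w)
```

```text
pointer 0.17320770299721916 0.037887969150045865
mark 0.17445290740486702 0.04097267102956935
markred 0.17615305782676785 0.03864486321577503
```

drive_tool(
  moves=[
    [1,[0,0.13,0],0],
    [1,[0,0,0],0],
    [1,[0,0,0],0],
    [1,[0,0,0],0],
    [1,[0,0,0],0],
  ],
)

```text
t: 11.75
position: [0.5695, 0.0995, 0.278]
ee_rot: [[-0.085, 0.996, 0.001], [0.996, 0.085, -0.001], [-0.001, 0.001, -1.0]]
wrist_force: [-1.8, -5.0, 6.3]
finger_gap: 0.0315
grip_force: 59.8
```

Run:
```python
from h import *
from station import close_job
f=grab_frame("wrist");c=np.array([.5842,-.0775]);u=np.array([-.0858,.9963])
b=[b for b in blobs(f,(8,130,110),(20,255,255),30) if 320<b[0][0]<390][0][0];print(b,(onz(f,*b,.093)[:2]-c)@u)
s=state();print(s["finger_gap"],s["grip_force"],s["position"])
print(close_job())
```

```text
[354.6, 274.2] 0.17439632036840763
0.03163581337699375 59.77797120809555 [0.56948541 0.09945933 0.27799861]
the job is handed in; nothing more can be done
None
```

The job is handed in, verdict not reported: by my measurements the rail is pinned at the yellow-dot hole, and the arm is held with the button squeezed and its pointer within about 2 mm of the red mark.

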